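# Show the lock plate's keyhole to the bench camera

### The job

Take the brass lock plate with the rounded ends off the wooden rest and show it to the upward-looking bench camera: hold it level and still for at least two seconds with its keyhole over the centre of the lens, its long side along the line between the fork's two pointer tips and at their height, same side up. Then lay it gently back in its own place on the rest, flat across both battens, and let go. Do not knock the camera or its fork, and leave the other plates, the padlock and the screwdriver alone.

Things in the scene. Friction and masses are not known exactly. Their poses are not given: they have to be found in the camera images.
- round_plate: The brass plate to show: 160 long, 54 wide, 10 thick, both ends fully rounded (radius 27), 0.2 to 0.42 kg. It has a dark keyhole 25 from its middle towards one end. Origin at the centre of its underside; x along its length (keyhole on the +x half), y across its width, z up. It lies on the rest, in any of the three places, its length across the two battens, keyhole end away from the robot.
- keyhole (a point): Centre of the keyhole of the round-ended plate (a dark round-and-slot shape about 32 long, 17 wide), at mid thickness: 25 along the plate's x from its origin, 5 above its underside. Axes as the plate's.
- view (a point): Viewing point: midway between the fork's two pointer tips (126 either side along y), straight above the lens; x towards the post, y tip to tip, z up. The fork is a flat aluminium U at this height, clamped stiffly to the post 150 to 210 above the table: arms at y = +-151 from x = -6 to 116, 12 wide cross-bar at x = 110; open towards -x and above.
- camera: The bench camera, fixed: black housing 150 x 150 x 50 high, round lens (72 ring) in the middle of its top; a steel post 16 thick, 240 high, 130 from the lens on its +x side carries the fork. Origin under the lens, on the table; z up.
- rest: Wooden rest, fixed: board 160 (x) x 340 (y) x 8 with two battens along y, each 20 wide, at x = +-55, their tops 35 above the table. Three plates lie across the battens side by side at y = -110, 0 and 110, so the plates' undersides are 27 above the board between the battens. Origin at the centre of its underside.
- square_plate: Another brass plate, 160 x 54 x 10, square ends, with a keyhole. Leave alone. Origin at the centre of its underside, x along its length.
- blank_plate: Another brass plate, 140 x 54 x 10, square ends, no keyhole. Leave alone. Origin at the centre of its underside, x along its length.
- padlock: Loose steel padlock lying flat, body 65 x 60 x 28, shackle out to 77 along +x. Leave alone. Origin at the centre of the body's underside.
- screwdriver: Loose screwdriver, 200 long, lying along its x. Leave alone. Origin under its middle.
There are look-alikes about, which are no part of the job. Leave any blue or turquoise look-alike of the round_plate alone.

How it is judged:
On the way:
1. the round-ended plate is held still and level at the viewing point, its keyhole over the lens (horizontal distance between keyhole and view below 0.015 m and z of keyhole in the frame of view between -0.012 and 0.012 m and angle between round_plate's own z axis and vertical below 0.14 rad and angle between the x axis of round_plate and the y axis of view, either way round below 0.2 rad and linear speed of round_plate below 0.02 m/s and angular speed of round_plate below 0.1 rad/s and contact force between the fingers and round_plate above 1 N and contact force between round_plate and camera below 0.2 N), for 1.8 s.
At the end, for the whole second after the job is handed in: After the showing, the round-ended plate lies released and at rest, same side up, flat on both battens within 25 mm of where it lay at the start, its length square across the battens within 11 degrees (distance of round_plate from where it was at the start of the episode below 0.025 m and angle between round_plate's own z axis and vertical below 0.05 rad and angle between the x axis of round_plate and the x axis of rest, either way round below 0.2 rad and z of round_plate in the frame of rest between 0.031 and 0.039 m and contact force between round_plate and rest above 0.5 N and linear speed of round_plate below 0.02 m/s and angular speed of round_plate below 0.1 rad/s); the robot touches nothing.
It fails at once if the plate is dropped (falls free, from more than about 12 mm) (contact force between the fingers and round_plate below 0.1 N and linear speed of round_plate above 0.5 m/s).
It fails at once if the camera or its fork is knocked (over 10 N) (contact force between camera and anything else above 10 N).
It fails at once if the fork is shifted by more than 10 mm (distance of view from where it was at the start of the episode above 0.01 m).
It fails at once if the plate is tipped by more than 35 degrees (angle between round_plate's own z axis and vertical above 0.61 rad).
It fails at once if another plate, the padlock or the screwdriver is moved by more than 25 mm (distance of any of square_plate, blank_plate, padlock, screwdriver from where it was at the start of the episode above 0.025 m).
It also fails if it takes over 64 s, if anything falls off the work surface, if the arm or the gripper's body presses on something with over 40 N, if the wrist force passes 120 N, or if a joint passes its speed limit or range.

### The arm

A 6-joint arm with a two-finger parallel gripper is mounted at the origin on the work surface. World frame = base frame: x ahead of the robot, y to its left, z up, the work surface at z = 0. Lengths are in m, angles in rad, forces in N, time in s.
With the tool pointing down it reaches from about 0.35 to 0.85 m from the base axis. Payload 8.1 kg.
Tool frame: the origin (TCP) lies on the centre line of the jaws, within the pads' length; the fingertips stand 17 mm ahead of it and the grasp point (between the pads) lies 2 mm behind it; x points along the fingers, z is the direction in which the jaws open and shut, and the axes are right-handed (so a half turn about x gives the same grasp; the last joint's range is limited). The gripper opens to 93 mm and grips with 3 to 60 N. Pads are 15 mm wide; open, the fingers measure 128 mm over their backs; the gripper's body (75 mm by 188 mm) begins 65 mm behind the grasp point.
Start: joints at [-1.261, 0.13, 1.488, -0, 1.523, -0.085], TCP at [0.231, -0.554, 0.236] pointing down, gripper open.
Joint ranges: [-2.96, 2.96], [-0.89, 2.26], [0.02, 2.5], [-1.34, 4.48], [0, 2.73], [-2.66, 2.66]. Speed limits (rad/s): [2.39, 2.39, 2.79, 3.14, 3.14, 3.14].

### API

Orientations are given as a rotation vector (axis times angle).
In Python, from plant import telemetry, optics, workorder gives the robot as it stands.
- The arm moves only by the shell command python3 -m inch 'ROWS' [FORCE]. ROWS is JSON, a list that holds one entry, the list of rows, each a list of 7 numbers: the shift along the tool's x, y, z in m, then the turn, a rotation vector about the tool's x, y, z in rad, then the opening, from 0 (shut) to 1 (fully open). In form: [[[tx, ty, tz, ax, ay, az, grip], ...]]. A call has 1 to 20 rows; each row shifts and turns the pose as measured when the row begins, along the tool's axes as they then stand; what a row does not reach is not made up. A row lasts 1/10 s, in which the tool goes at most 50 mm and 8.59 degrees, less where a joint would pass 70% of its speed; a pose out of reach is approached as far as the arm can. A call is refused whole if a number of a shift passes 0.05 or a number of a turn 0.15, either way. A call with a gripper value outside its range is refused whole. The fingers move at their own pace and stop on an object; FORCE is the grip in N (left out, the last holds). Time passes only in rows, so rows that do not move let the fingers close. It gives the time, the measured TCP pose, the force and the opening at its end, in the units of the state.
- telemetry.read_state(): the state, without advancing time (a new reading comes with each control period).
- optics.read_camera(name): name is "side" or "top" or "wrist"; returns a dict with "frame" (420x560x3 uint8, blue, green, red), "fx", "fy", "cx", "cy" (pixels), "rvec" (rotation vector, rad) and "tvec" (3), from world to camera coordinates, as OpenCV has them. Camera axes: x right, y down, z forward; pixel columns grow to the right and rows downward; lengths in m; the calibration is good to about 2 mm. A picture is of the moment at which its call begins. There is no depth.
- workorder.close_job(): hands the job in, once; it reports no verdict.
The state is a dict: "t": time; "q": joint angles; "dq": joint speeds; "joint_torque": joint torques, N m; "tool_pos": TCP position; "orientation": TCP orientation; "force": force on the tool from outside, world axes, zero at the start; "wrist_torque": the same for the moment, N m; "opening": finger opening in m.
Only numpy, scipy, OpenCV 4.12 (cv2) and the standard library are available. Lean on these libraries where they do the work, as an engineer would, in place of code of your own. Each camera call takes 0.05 s, during which the arm holds its last target. There are 200 camera calls.

## Working session

There is one attempt and no reset: what is moved stays moved. The work goes in short steps, Python scripts to look and compute and a shell command to move; the robot and the scene stay as the last step left them, time stands still between calls to the robot, and variables do not carry over. Pictures are saved under pics/ and viewed, on a budget of 10 in all, crops included, one or two more only if the job needs it, and the job is handed in when it is done.

```bash
mkdir -p pics; cat > h.py <<'E'
import numpy as np, cv2
from scipy.spatial.transform import Rotation as R
from plant import telemetry, optics, workorder
def cam(n, save=None):
    c=optics.read_camera(n)
    if save: cv2.imwrite('pics/'+save,c['frame'])
    return c
def ray(c,uv,z):
    uv=np.atleast_2d(np.array(uv,float)); M=R.from_rotvec(np.ravel(c['rvec'])).as_matrix(); t=np.ravel(c['tvec'])
    d=np.c_[(uv[:,0]-c['cx'])/c['fx'],(uv[:,1]-c['cy'])/c['fy'],np.ones(len(uv))]@M
    o=-M.T@t
    return o+d*((z-o[2])/d[:,2])[:,None]
def proj(c,p):
    M=R.from_rotvec(np.ravel(c['rvec'])).as_matrix(); q=np.atleast_2d(p)@M.T+np.ravel(c['tvec'])
    return np.c_[q[:,0]/q[:,2]*c['fx']+c['cx'],q[:,1]/q[:,2]*c['fy']+c['cy']]
E
python3 - <<'E'
from h import *
for n in ('top','side'):
    c=cam(n,n+'0.png'); M=R.from_rotvec(np.ravel(c['rvec'])).as_matrix(); print(n,c['fx'],-M.T@np.ravel(c['tvec']),M.round(2).tolist())
s=telemetry.read_state(); print(s); print(R.from_rotvec(s['orientation']).as_matrix().round(3))
E
```

```text
top 479.1370491864303 [0.46415082 0.09967685 1.28225269] [[-0.0, -1.0, -0.0], [-0.99, 0.0, -0.1], [0.1, 0.0, -0.99]]
side 478.1204269528883 [ 0.35596741 -0.618136    0.87869577] [[0.95, -0.3, -0.01], [-0.21, -0.67, -0.71], [0.21, 0.68, -0.7]]
{'t': 0.1, 'q': array([-1.26140768e+00,  1.31062993e-01,  1.48916401e+00, -1.99948926e-05,
        1.52301757e+00, -8.54252740e-02]), 'dq': array([ 3.77439538e-04, -2.71150177e-03, -1.02954165e-03,  8.61328943e-05,
       -9.23336942e-04,  1.03822974e-03]), 'joint_torque': array([-1.06650680e-04, -5.61342502e+01, -4.93096554e+01,  7.69982021e-02,
        2.91261863e-02, -5.93483628e-05]), 'tool_pos': array([ 0.23063256, -0.55337398,  0.23470936]), 'orientation': array([ 0.91465386,  1.37183638, -0.91298233]), 'force': array([ 0.54121491, -0.77504151,  0.07471874]), 'wrist_torque': array([-0.00219277,  0.03576076, -0.02399118]), 'opening': 0.09326448164139411}
[[-0.001  0.923  0.385]
 [ 0.002  0.385 -0.923]
 [-1.     0.    -0.002]]
```

View pics/top0.png

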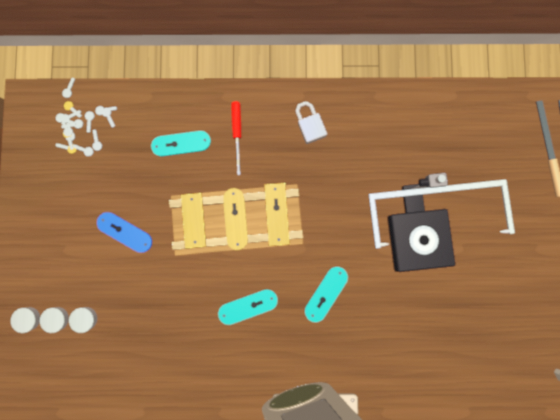

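View pics/side0.png

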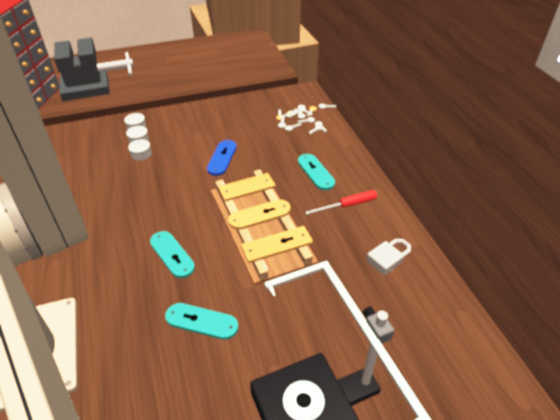

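The top view shows three brass plates on the rest. The round-ended one is in the middle at (235,219), keyhole up at (235,209). The lens is at (424,240), and the fork tips are near (380,245) and (510,232). In the side view only the left tip, near (268,288), is visible.

```bash
python3 - <<'E'
from h import *
c=cam('top'); f=c['frame']; hsv=cv2.cvtColor(f,cv2.COLOR_BGR2HSV)
print('hsv plate',hsv[225,228],hsv[225,188],'wood',hsv[225,212],'batten',hsv[243,212],'fork',hsv[187,440],hsv[220,376])
m=cv2.inRange(hsv,(21,150,150),(32,255,255)); m[:,:165]=0;m[:,310:]=0;m[:170]=0;m[265:]=0
for k in cv2.findContours(m,0,1)[0]:
    if cv2.contourArea(k)>400:
        r=cv2.minAreaRect(k); b=ray(c,cv2.boxPoints(r),.045); M=cv2.moments(k)
        e=[np.linalg.norm(b[i]-b[(i+1)%4]) for i in range(2)]
        i=int(np.argmax(e)); d=b[(i+1)%4]-b[i]; d*=np.sign(d[0])
        print(r,'ctr',b.mean(0).round(4),'centroid',ray(c,(M['m10']/M['m00'],M['m01']/M['m00']),.045).round(4),'size',np.round(e,4),'ang',np.degrees(np.arctan2(d[1],d[0])).round(2))
# lens ring: white
g=f.min(2); 
w=(g[215:265,400:450]>150).astype(np.uint8); 
k=max(cv2.findContours(w,0,1)[0],key=cv2.contourArea); (u,v),rr=cv2.minEnclosingCircle(k); u+=400;v+=215
print('lens',u,v,rr,ray(c,(u,v),.05),'px',ray(c,(u,v),.05))
big=cv2.resize(f[165:265,355:525],None,fx=4.5,fy=4.5,interpolation=cv2.INTER_NEAREST)
s=cam('side')
b2=cv2.resize(s['frame'][250:400,240:400],None,fx=2.6,fy=2.6,interpolation=cv2.INTER_NEAREST)
o=np.zeros((max(450,0)+150,765,3),np.uint8); o[:450]=big[:450]
cv2.imwrite('pics/c1.png',o[:450]); cv2.imwrite('pics/c2.png',cv2.resize(s['frame'][255:355,240:400],None,fx=5,fy=5,interpolation=cv2.INTER_NEAREST))
E
```

```text
hsv plate [ 23 128 243] [ 23 133 241] wood [ 17 132 223] batten [ 21  84 241] fork [ 73   8 225] [105   9 236]
lens 423.566837310791 239.73650360107422 14.821747779846191 [[ 0.50297553 -0.28074219  0.05      ]] px [[ 0.50297553 -0.28074219  0.05      ]]
```

View pics/c1.png

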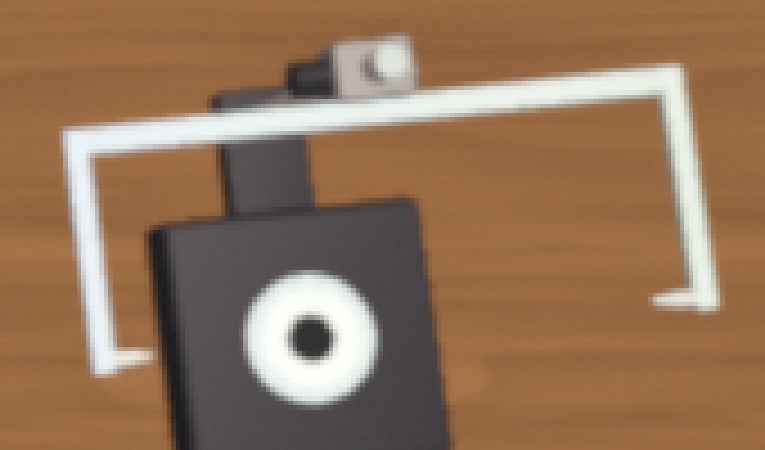

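View pics/c2.png

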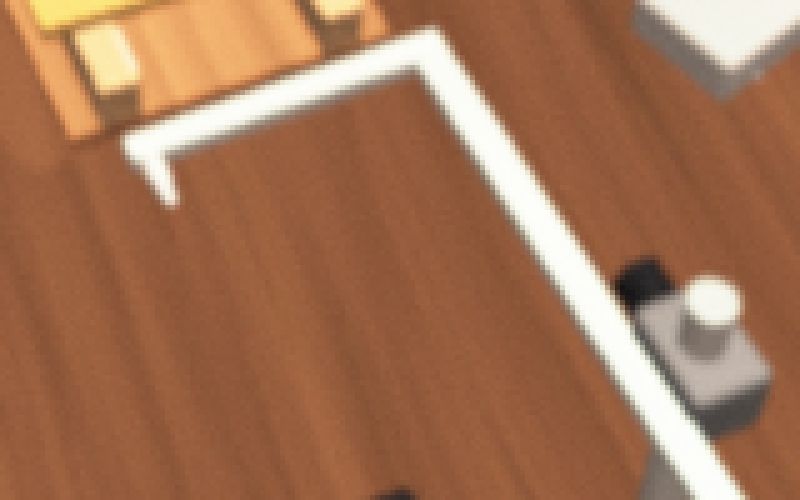

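The crops give the pointer tips in the top view at about (389.0,243.7) and (500.3,231.4), and the left tip in the side view at about (274.8,296.4). The left bar corner is at (369.2,194.5) in the top view and (327.4,260.6) in the side view.

```bash
python3 - <<'E'
from h import *
c=cam('top'); s=cam('side'); f=c['frame']; hsv=cv2.cvtColor(f,cv2.COLOR_BGR2HSV)
def P(c): return np.diag([1,1,1])@np.array([[c['fx'],0,c['cx']],[0,c['fy'],c['cy']],[0,0,1]])@np.c_[R.from_rotvec(np.ravel(c['rvec'])).as_matrix(),np.ravel(c['tvec'])]
for a,b in (((389,243.7),(274.8,296.4)),((369.2,194.5),(327.4,260.6))):
    X=cv2.triangulatePoints(P(c),P(s),np.array(a)[:,None],np.array(b)[:,None]); X=(X[:3]/X[3]).ravel(); print('tri',X.round(4),proj(c,X)-a,proj(s,X)-b)
for z in (.15,.16,.17,.18,.19,.2,.21):
    t=ray(c,[(389,243.7),(500.3,231.4)],z); d=t[0]-t[1]; print(z,'sep',np.linalg.norm(d).round(4),'mid',t.mean(0).round(4),'dir',np.degrees(np.arctan2(d[1],d[0])).round(2))
for smin in (105,115):
  m=cv2.inRange(hsv,(20,smin,190),(27,255,255)); m[:,:165]=0;m[:,310:]=0;m[:170]=0;m[265:]=0
  m=cv2.morphologyEx(m,cv2.MORPH_OPEN,np.ones((5,5),np.uint8))
  for k in cv2.findContours(m,0,1)[0]:
    if cv2.contourArea(k)>400:
        r=cv2.minAreaRect(k); b=ray(c,cv2.boxPoints(r),.045)
        e=[np.linalg.norm(b[i]-b[(i+1)%4]) for i in range(2)]
        i=int(np.argmax(e)); d=b[(i+1)%4]-b[i]; d=d*np.sign(d[0])
        print(np.round(r[0],1),'ctr',b.mean(0).round(4),'size',np.round(e,4),'ang',np.degrees(np.arctan2(d[1],d[0])).round(2))
# keyhole
m=(f.max(2)<110).astype(np.uint8); m[:,:225]=0;m[:,247:]=0;m[:195]=0;m[240:]=0
for k in cv2.findContours(m,0,1)[0]:
    r=cv2.minAreaRect(k);print('key',cv2.contourArea(k),r,ray(c,r[0],.045).round(4))
E
```

```text
tri [ 0.4902 -0.1562  0.2014] [[ 0.05999162 -0.31773991]] [[-0.42301804  0.05648566]]
tri [ 0.6021 -0.1136  0.2064] [[ 0.18739495 -0.75120015]] [[-0.95488015  0.15747334]]
0.15 sep 0.2647 mid [ 0.5049 -0.2998  0.15  ] dir 96.15
0.16 sep 0.2623 mid [ 0.5045 -0.2963  0.16  ] dir 96.15
0.17 sep 0.26 mid [ 0.5041 -0.2928  0.17  ] dir 96.15
0.18 sep 0.2577 mid [ 0.5038 -0.2892  0.18  ] dir 96.15
0.19 sep 0.2553 mid [ 0.5034 -0.2857  0.19  ] dir 96.15
0.2 sep 0.253 mid [ 0.5031 -0.2822  0.2   ] dir 96.15
0.21 sep 0.2506 mid [ 0.5027 -0.2786  0.21  ] dir 96.15
[193.1 220.5] ctr [0.5547 0.3123 0.045 ] size [0.0565 0.1421] ang 5.22
[235.1 218.7] ctr [0.5592 0.2036 0.045 ] size [0.0567 0.1519] ang 4.96
[276.7 214.2] ctr [0.5707 0.0956 0.045 ] size [0.0561 0.1616] ang 3.78
[193.  220.5] ctr [0.5547 0.3124 0.045 ] size [0.0564 0.1421] ang 5.28
[235.1 219. ] ctr [0.5582 0.2035 0.045 ] size [0.0567 0.15  ] ang 4.96
[276.7 214. ] ctr [0.5711 0.0957 0.045 ] size [0.0561 0.1608] ang 3.78
key 4.5 ((235.0, 211.0), (2.0, 4.0), 0.0) [[0.5787 0.2038 0.045 ]]
key 0.0 ((234.0, 205.5), (1.0, 0.0), -90.0) [[0.593  0.2065 0.045 ]]
```

```bash
python3 -m inch '[[[-0.04,0,0,0,0,0,1],[-0.04,0,0,0,0,0,1],[0,0,0,0.15,0,0,1],[0,0,0,0.15,0,0,1],[0,0.026,-0.042,0,0,0,1],[0,0.026,-0.042,0,0,0,1],[0,0.026,-0.042,0,0,0,1],[0,0.026,-0.042,0,0,0,1],[0,0.026,-0.042,0,0,0,1],[0,0.026,-0.042,0,0,0,1],[0,0.026,-0.042,0,0,0,1],[0,0.026,-0.042,0,0,0,1],[0,0.026,-0.042,0,0,0,1],[0,0.026,-0.042,0,0,0,1],[0,0.026,-0.042,0,0,0,1],[0,0.026,-0.042,0,0,0,1],[0,0.026,-0.042,0,0,0,1],[0,0,0,0,0,0,1]]]' 20
cat > st.py <<'E'
from h import *
import sys
# usage: st.py x y z jawdeg : remaining move in tool axes
s=telemetry.read_state(); M=R.from_rotvec(s['orientation']).as_matrix(); p=s['tool_pos']
print('t',round(s['t'],2),'pos',p.round(4),'jaw',np.degrees(np.arctan2(M[1,2],M[0,2])).round(2),'down',M[:,0].round(4),'F',s['force'].round(1),'op',round(s['opening'],4),'q6',s['q'][5].round(2))
if len(sys.argv)>4:
    x,y,z,a=map(float,sys.argv[1:5]); a=np.radians(a)
    T=np.c_[[0,0,-1],np.cross([np.cos(a),np.sin(a),0],[0,0,-1]),[np.cos(a),np.sin(a),0]]
    print('shift',(M.T@(np.array([x,y,z])-p)).round(4),'in target axes',(T.T@(np.array([x,y,z])-p)).round(4),'turn',R.from_matrix(M.T@T).as_rotvec().round(4))
E
python3 st.py 0.561 0.204 0.25 -85.2
```

```text
t: 2.1
tool_pos: [0.5252, 0.0297, 0.3175]
orientation: [1.157, 1.246, -1.148]
force: [-0.8, -0.8, -0.5]
opening: 0.093
t 2.1 pos [0.5252 0.0297 0.3175] jaw -85.56 down [ 0.0029  0.0047 -1.    ] F [-0.8 -0.8 -0.5] op 0.093 q6 1.45
shift [ 0.0685  0.0489 -0.1707] in target axes [ 0.0675  0.0502 -0.1707] turn [-0.0064 -0.0044 -0.0033]
```

```bash
python3 -m inch '[[[0.012,0.01,-0.034,0,-0.004,-0.003,1],[0.014,0.01,-0.034,0,0,0,1],[0.014,0.01,-0.034,0,0,0,1],[0.014,0.01,-0.034,0,0,0,1],[0.014,0.01,-0.034,0,0,0,1],[0,0,0,0,0,0,1],[0,0,0,0,0,0,1]]]'
python3 st.py 0.561 0.204 0.25 -85.2
python3 - <<'E'
from h import *
c=cam('wrist','w1.png'); M=R.from_rotvec(np.ravel(c['rvec'])).as_matrix(); print(-M.T@np.ravel(c['tvec']),M.round(2).tolist())
print(proj(c,[[0.561,.204,.045]]))
E
```

```text
t: 2.8
tool_pos: [0.5634, 0.2075, 0.2472]
orientation: [1.15, 1.242, -1.152]
force: [-0.1, -0.5, 1.2]
opening: 0.0927
t 2.8 pos [0.5634 0.2075 0.2472] jaw -85.55 down [ 0.0012 -0.0031 -1.    ] F [-0.1 -0.5  1.2] op 0.0927 q6 1.76
shift [-0.0028 -0.0027  0.0033] in target axes [-0.0028 -0.0027  0.0032] turn [-0.0061  0.0031 -0.0009]
[0.64333354 0.21461173 0.39600659] [[0.08, -1.0, 0.0], [-0.96, -0.07, 0.29], [-0.28, -0.03, -0.96]]
[[282.38679118 193.65158936]]
```

View pics/w1.png

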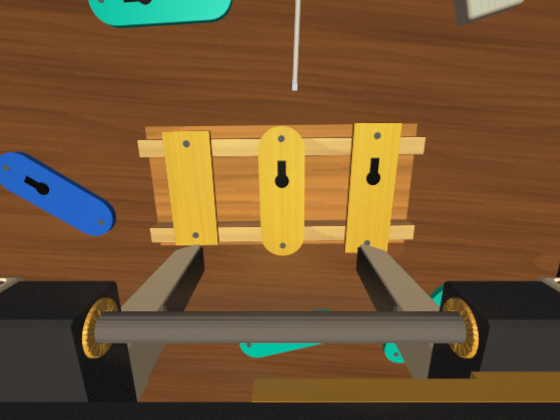

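The wrist view shows the round plate with its ends at (282,126) and (282,255) and its keyhole near (282,176). It sits centred between the fingers.

```bash
python3 - <<'E'
from h import *
c=cam('wrist'); f=c['frame']
m=cv2.inRange(cv2.cvtColor(f,cv2.COLOR_BGR2HSV),(20,150,150),(30,255,255)); m[:118]=0;m[262:]=0;m[:,:252]=0;m[:,312:]=0
m=cv2.morphologyEx(m,cv2.MORPH_OPEN,np.ones((9,9),np.uint8))
k=max(cv2.findContours(m,0,1)[0],key=cv2.contourArea)
w=ray(c,k[:,0,:],.045)[:,:2]; r=cv2.minAreaRect(w.astype(np.float32)*1000); b=cv2.boxPoints(r); e=[b[1]-b[0],b[2]-b[1]]; d=max(e,key=np.linalg.norm); d=d*np.sign(d[0])
print(r,np.degrees(np.arctan2(d[1],d[0])))
m=(f.max(2)<70).astype(np.uint8); m[:150]=0;m[200:]=0;m[:,265:]=m[:,265:];m[:,:265]=0;m[:,300:]=0
k=max(cv2.findContours(m,0,1)[0],key=cv2.contourArea); w=ray(c,k[:,0,:],.045)[:,:2]; print(cv2.minAreaRect(w.astype(np.float32)*1000))
E
```

```text
((560.7185668945312, 204.64585876464844), (150.59678649902344, 54.11301803588867), 5.456328392028809) 5.456326
((584.8768920898438, 206.24671936035156), (29.682649612426758, 14.26588249206543), 4.3995842933654785)
```

```bash
python3 -m inch '[[[0,-0.0027,0.0032,-0.006,0.003,-0.001,1],[0,0,0,0,0,0,1],[0.035,0,0,0,0,0,1],[0.035,0,0,0,0,0,1],[0.035,0,0,0,0,0,1],[0.03,0,0,0,0,0,1],[0,0,0,0,0,0,1],[0,0,0,0,0,0,1]]]'
python3 st.py 0.5602 0.2043 0.040 -85.1
```

```text
t: 3.7
tool_pos: [0.5665, 0.1964, 0.1179]
orientation: [1.164, 1.234, -1.143]
force: [0.4, -0.5, 1.1]
opening: 0.0928
t 3.7 pos [0.5665 0.1964 0.1179] jaw -85.8 down [ 0.0145  0.003  -0.9999] F [ 0.4 -0.5  1.1] op 0.0928 q6 1.75
shift [ 0.0778 -0.0069 -0.0082] in target axes [ 0.0779 -0.0056 -0.0084] turn [-0.0122 -0.0019 -0.0147]
```

```bash
python3 -m inch '[[[0.0,-0.0055,-0.0083,-0.012,-0.002,-0.015,1],[0,0,0,0,0,0,1],[0.02,0,0,0,0,0,1],[0,0,0,0,0,0,1],[0,0,0,0,0,0,1]]]'
for i in 1 2; do python3 st.py 0.5602 0.2043 0.040 -85.1; done
```

```text
t: 4.2
tool_pos: [0.5654, 0.2064, 0.1079]
orientation: [1.153, 1.242, -1.135]
force: [1.0, 0.4, 0.4]
opening: 0.0929
t 4.2 pos [0.5654 0.2064 0.1079] jaw -85.04 down [ 0.0116  0.0032 -0.9999] F [1.  0.4 0.4] op 0.0929 q6 1.75
shift [ 0.0679 -0.0062  0.0018] in target axes [ 0.0679 -0.0054  0.0017] turn [ 0.001  -0.0022 -0.0118]
t 4.2 pos [0.5654 0.2064 0.1079] jaw -85.04 down [ 0.0116  0.0032 -0.9999] F [1.  0.4 0.4] op 0.0929 q6 1.75
shift [ 0.0679 -0.0062  0.0018] in target axes [ 0.0679 -0.0054  0.0017] turn [ 0.001  -0.0022 -0.0118]
```

```bash
python3 -m inch '[[[0.02,-0.005,0.0015,0,-0.002,-0.012,1],[0.02,0,0,0,0,0,1],[0.02,0,0,0,0,0,1],[0,0,0,0,0,0,1]]]'
python3 st.py 0.5602 0.2043 0.040 -85.1
```

```text
t: 4.6
tool_pos: [0.5621, 0.205, 0.0477]
orientation: [1.147, 1.247, -1.142]
force: [-0.9, -1.2, -0.4]
opening: 0.0928
t 4.6 pos [0.5621 0.205  0.0477] jaw -85.02 down [ 0.0031  0.001  -1.    ] F [-0.9 -1.2 -0.4] op 0.0928 q6 1.75
shift [ 0.0077 -0.002   0.0006] in target axes [ 0.0077 -0.0019  0.0006] turn [ 0.0014 -0.0007 -0.0032]
```

```bash
python3 -m inch '[[[0.008,-0.002,0,0,0,-0.003,1],[0,0,0,0,0,0,1],[0,0,0,0,0,0,0.6],[0,0,0,0,0,0,0.4],[0,0,0,0,0,0,0.3],[0,0,0,0,0,0,0.3],[0,0,0,0,0,0,0.3],[0,0,0,0,0,0,0.3]]]' 30
python3 st.py 0.5602 0.2043 0.040 -85.1
```

```text
t: 5.4
tool_pos: [0.5619, 0.2052, 0.0426]
orientation: [1.148, 1.247, -1.141]
force: [-0.2, -0.7, -2.1]
opening: 0.0536
t 5.4 pos [0.5619 0.2052 0.0426] jaw -85.02 down [ 0.0038  0.0016 -1.    ] F [-0.2 -0.7 -2.1] op 0.0536 q6 1.75
shift [ 0.0026 -0.0018  0.0008] in target axes [ 0.0026 -0.0018  0.0008] turn [ 0.0014 -0.0013 -0.0039]
```

```bash
python3 -m inch '[[[0,0,0,0,0,0,0.3],[-0.01,0,0,0,0,0,0.3],[-0.02,0,0,0,0,0,0.3],[-0.03,0,0,0,0,0,0.3],[-0.03,0,0,0,0,0,0.3],[-0.03,0,0,0,0,0,0.3],[-0.03,0,0,0,0,0,0.3],[-0.03,0,0,0,0,0,0.3],[-0.03,0,0,0,0,0,0.3],[-0.03,0,0,0,0,0,0.3],[-0.03,0,0,0,0,0,0.3],[-0.02,0,0,0,0,0,0.3],[0,0,0,0,0,0,0.3]]]' 45
python3 st.py 0.5602 0.2043 0.32 -85.1
```

```text
t: 6.7
tool_pos: [0.5559, 0.2037, 0.344]
orientation: [1.14, 1.255, -1.151]
force: [-0.4, -0.6, -3.5]
opening: 0.0533
t 6.7 pos [0.5559 0.2037 0.344 ] jaw -85.0 down [-0.008  -0.0011 -1.    ] F [-0.4 -0.6 -3.5] op 0.0533 q6 1.75
shift [ 0.024   0.0045 -0.0002] in target axes [ 0.024   0.0043 -0.0002] turn [0.0018 0.0004 0.0081]
```

Lifted cleanly, and the load on the wrist is about 3 N. Next is the 90° turn, then the transfer.

```bash
python3 -m inch '[[[0,0,0,-0.08,0,0.004,0.3],[0,0,0,-0.14,0,0.004,0.3],[0,0,0,-0.14,0,0,0.3],[0,0,0,-0.14,0,0,0.3],[0,0,0,-0.14,0,0,0.3],[0,0,0,-0.14,0,0,0.3],[0,0,0,-0.14,0,0,0.3],[0,0,0,-0.14,0,0,0.3],[0,0,0,-0.14,0,0,0.3],[0,0,0,-0.14,0,0,0.3],[0,0,0,-0.14,0,0,0.3],[0,0,0,-0.08,0,0,0.3],[0,0,0,0,0,0,0.3],[0,0,0,0,0,0,0.3]]]'
python3 st.py 0.5055 -0.3041 0.33 6.15
```

```text
t: 8.1
tool_pos: [0.5473, 0.2018, 0.3216]
orientation: [-0.114, 1.598, 0.106]
force: [-0.1, -0.5, -2.4]
opening: 0.0536
t 8.1 pos [0.5473 0.2018 0.3216] jaw 7.98 down [-0.0296 -0.0074 -0.9995] F [-0.1 -0.5 -2.4] op 0.0536 q6 0.13
shift [-0.0034 -0.4952 -0.1119] in target axes [-0.0084 -0.4985 -0.0958] turn [ 0.032  -0.0303  0.0037]
```

```bash
python3 -m inch '[[[-0.003,0,0,0.032,-0.03,0.004,0.3],[-0.001,-0.02,-0.004,0,0,0,0.3],[-0.001,-0.035,-0.007,0,0,0,0.3],[0,-0.04,-0.008,0,0,0,0.3],[0,-0.04,-0.008,0,0,0,0.3],[0,-0.04,-0.008,0,0,0,0.3],[0,-0.04,-0.008,0,0,0,0.3],[0,-0.04,-0.008,0,0,0,0.3],[0,-0.04,-0.008,0,0,0,0.3],[0,-0.04,-0.008,0,0,0,0.3],[0,-0.04,-0.008,0,0,0,0.3],[0,-0.03,-0.006,0,0,0,0.3],[0,0,0,0,0,0,0.3],[0,0,0,0,0,0,0.3]]]'
python3 st.py 0.5055 -0.3041 0.32 6.15
```

```text
t: 9.5
tool_pos: [0.4973, -0.2231, 0.3178]
orientation: [-0.055, 1.579, 0.059]
force: [-0.8, 0.9, -3.3]
opening: 0.0535
t 9.5 pos [ 0.4973 -0.2231  0.3178] jaw 4.16 down [-0.0089  0.0017 -1.    ] F [-0.8  0.9 -3.3] op 0.0535 q6 -0.59
shift [-0.0024 -0.0814  0.0023] in target axes [-0.0022 -0.0814 -0.0005] turn [-0.0348 -0.0087 -0.0024]
```

```bash
python3 -m inch '[[[-0.002,-0.03,0,-0.034,-0.009,-0.002,0.3],[0,-0.03,0,0,0,0,0.3],[0,-0.02,0,0,0,0,0.3],[0,0,0,0,0,0,0.3],[0,0,0,0,0,0,0.3]]]'
python3 st.py 0.5055 -0.3041 0.2056 6.15
python3 - <<'E'
from h import *
c=cam('side','s2.png')
E
```

```text
t: 10.0
tool_pos: [0.5067, -0.299, 0.3185]
orientation: [-0.082, 1.569, 0.088]
force: [0.6, 0.6, -2.5]
opening: 0.0534
t 10.0 pos [ 0.5067 -0.299   0.3185] jaw 6.2 down [-1.0e-04  3.5e-03 -1.0e+00] F [ 0.6  0.6 -2.5] op 0.0534 q6 -0.73
shift [ 0.1129 -0.0053 -0.0017] in target axes [ 0.1129 -0.0049 -0.0017] turn [ 0.0009  0.0003 -0.0035]
```

View pics/s2.png

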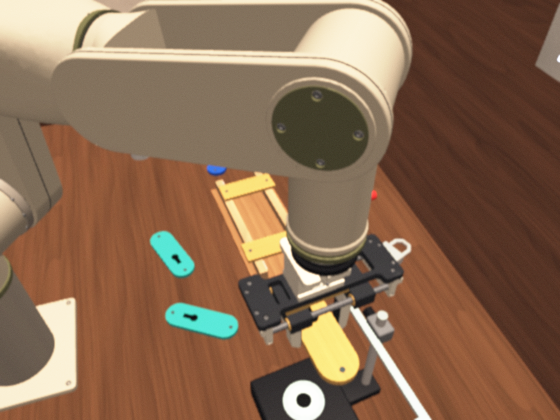

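The side view shows the plate level in the jaws over the camera, with its plain end visible at about (342,365). The gripper body is well clear of the post. Now down.

```bash
python3 -m inch '[[[0.015,-0.005,-0.001,0,0,-0.003,0.3],[0.025,0,0,0,0,0,0.3],[0.025,0,0,0,0,0,0.3],[0.02,0,0,0,0,0,0.3],[0.01,0,0,0,0,0,0.3],[0,0,0,0,0,0,0.3],[0,0,0,0,0,0,0.3]]]'
python3 st.py 0.5055 -0.3041 0.2056 6.15
```

```text
t: 10.75
tool_pos: [0.5067, -0.2981, 0.2167]
orientation: [-0.089, 1.569, 0.09]
force: [0.4, 0.9, -3.3]
opening: 0.0535
t 10.75 pos [ 0.5067 -0.2981  0.2167] jaw 6.55 down [ 3.e-04  5.e-04 -1.e+00] F [ 0.4  0.9 -3.3] op 0.0535 q6 -0.73
shift [ 0.0111 -0.0058 -0.0019] in target axes [ 0.0111 -0.0058 -0.0019] turn [ 0.0071  0.0004 -0.0005]
```

```bash
python3 -m inch '[[[0.01,-0.006,-0.002,0.007,0,0,0.3],[0.004,-0.002,0,0,0,0,0.3],[0,0,0,0,0,0,0.3],[0,0,0,0,0,0,0.3]]]'
python3 st.py 0.5055 -0.3041 0.2056 6.15
python3 - <<'E'
from h import *
s=cam('side'); w=cam('wrist'); t=cam('top')
v=np.array([.503,-.281,.203]); 
print('wrist proj view',proj(w,v),'tips',proj(w,[v+.126*np.array([-.107,.994,0]),v-.126*np.array([-.107,.994,0])]))
cv2.imwrite('pics/m1.png',cv2.resize(np.hstack([w['frame'],s['frame'][:,200:440]]),(800,420)))
cv2.imwrite('pics/t1.png',t['frame'])
E
```

```text
t: 11.15
tool_pos: [0.5069, -0.3081, 0.2047]
orientation: [-0.086, 1.565, 0.082]
force: [-0.0, -0.2, -2.9]
opening: 0.0535
t 11.15 pos [ 0.5069 -0.3081  0.2047] jaw 6.12 down [ 0.0043 -0.0026 -1.    ] F [-0.  -0.2 -2.9] op 0.0535 q6 -0.74
shift [-0.0009  0.0041 -0.001 ] in target axes [-0.0009  0.0041 -0.001 ] turn [-0.0006  0.004   0.003 ]
wrist proj view [[276.47480634 224.92266295]] tips [[275.39790942 -64.5253742 ]
 [277.15138294 406.7727226 ]]
```

View pics/m1.png

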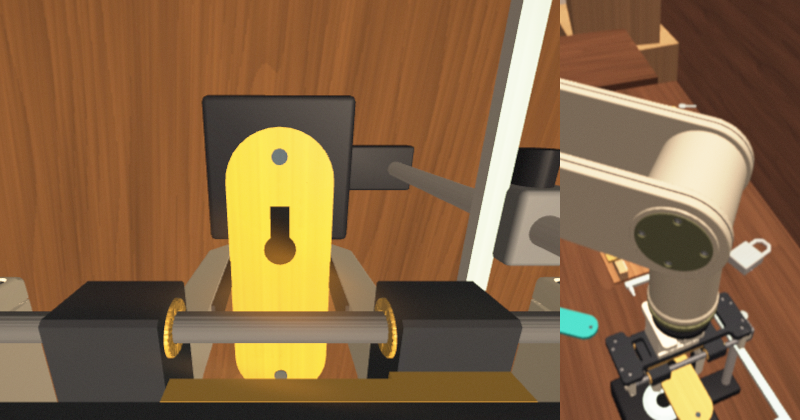

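The wrist view shows the keyhole from (280,207) to (280,265), centred near (280,236). My estimate of the view point projects to (276.5,225), so a few mm of correction along +y is needed. That agrees with the pose residual.

```bash
python3 -m inch '[[[-0.001,0.005,-0.001,0,0.004,0.003,0.3],[0,0,0,0,0,0,0.3],[0,0,0,0,0,0,0.3]]]'
cat > kc.py <<'E'
from h import *
w=cam('wrist'); z=telemetry.read_state()['tool_pos'][2]+.0024
print('keyhole',ray(w,[(280,207),(280,265),(280,236)],z).round(4).tolist())
t=cam('top'); s=cam('side')
print('side tip now', proj(s,[[.4902,-.1562,.2014]]))
# left tip in top view unaffected by arm? print dark/bright
E
python3 kc.py; python3 st.py 0.5055 -0.3041 0.2056 6.15
```

```text
t: 11.6
tool_pos: [0.5056, -0.3026, 0.2065]
orientation: [-0.084, 1.569, 0.084]
force: [0.2, -0.3, -2.3]
opening: 0.0533
keyhole [[0.5023, -0.2642, 0.209], [0.5058, -0.2966, 0.209], [0.504, -0.2799, 0.209]]
side tip now [[274.37198   296.4646147]]
t 11.75 pos [ 0.5056 -0.3027  0.2064] jaw 6.13 down [ 5.e-04 -1.e-04 -1.e+00] F [-0.   0.2 -3.3] op 0.0537 q6 -0.73
shift [ 0.0008 -0.0014 -0.0002] in target axes [ 0.0008 -0.0014 -0.0002] turn [-0.0003  0.0005  0.0002]
```

The keyhole is within about 1.5 mm of the view point. I'll hold there, using camera readings during which the arm keeps a fixed target, and log the stillness.

```bash
python3 - <<'E'
from h import *
P=[];D=[]
for i in range(60):
    optics.read_camera('wrist'); s=telemetry.read_state(); P.append(s['tool_pos']); D.append(np.abs(s['dq']).max())
P=np.array(P); print('t',s['t'],'mean',P.mean(0).round(4),'std',P.std(0).round(5),'dqmax',max(D),'op',s['opening'],'F',s['force'].round(1))
E
python3 -m inch '[[[0,0,0,0,0,0,0.3],[0,0,0,0,0,0,0.3],[0,0,0,0,0,0,0.3],[0,0,0,0,0,0,0.3],[0,0,0,0,0,0,0.3],[0,0,0,0,0,0,0.3],[0,0,0,0,0,0,0.3],[0,0,0,0,0,0,0.3],[0,0,0,0,0,0,0.3],[0,0,0,0,0,0,0.3]]]'
python3 kc.py; python3 st.py 0.5055 -0.3041 0.2056 6.15
```

```text
t 14.75 mean [ 0.5055 -0.3027  0.2063] std [1.e-05 1.e-05 2.e-05] dqmax 0.0031525464696757323 op 0.0535273759937745 F [-0.2 -0.1 -3.5]
t: 15.75
tool_pos: [0.5055, -0.3027, 0.2064]
orientation: [-0.084, 1.569, 0.084]
force: [-0.7, -0.6, -3.3]
opening: 0.0532
keyhole [[0.5022, -0.2644, 0.2087], [0.5057, -0.2967, 0.2087], [0.5039, -0.2801, 0.2087]]
side tip now [[274.37198   296.4646147]]
t 15.9 pos [ 0.5055 -0.3027  0.2063] jaw 6.12 down [ 3.e-04 -0.e+00 -1.e+00] F [ 0.7 -0.3 -3.6] op 0.0533 q6 -0.73
shift [ 0.0007 -0.0014 -0.0002] in target axes [ 0.0007 -0.0014 -0.0002] turn [-0.0005  0.0003  0.0001]
```

Held still for over 4 s. Now back: up, across, turn.

```bash
python3 -m inch '[[[-0.015,0,0,0,0,0,0.3],[-0.03,0,0,0,0,0,0.3],[-0.03,0,0,0,0,0,0.3],[-0.03,0,0,0,0,0,0.3],[-0.02,0,0,0,0,0,0.3],[0,0,0,0,0,0,0.3],[0,0.02,0.004,0,0,0,0.3],[0,0.035,0.007,0,0,0,0.3],[0,0.04,0.008,0,0,0,0.3],[0,0.04,0.008,0,0,0,0.3],[0,0.04,0.008,0,0,0,0.3],[0,0.04,0.008,0,0,0,0.3],[0,0.04,0.008,0,0,0,0.3],[0,0.04,0.008,0,0,0,0.3],[0,0.04,0.008,0,0,0,0.3],[0,0.04,0.008,0,0,0,0.3],[0,0.04,0.008,0,0,0,0.3],[0,0.02,0.004,0,0,0,0.3],[0,0,0,0,0,0,0.3]]]'
python3 st.py 0.5619 0.2052 0.32 6.15
```

```text
t: 17.8
tool_pos: [0.5428, 0.1556, 0.3315]
orientation: [-0.081, 1.576, 0.08]
force: [0.2, -0.6, -3.4]
opening: 0.0535
t 17.8 pos [0.5428 0.1556 0.3315] jaw 5.89 down [-6.6e-03 -7.0e-04 -1.0e+00] F [ 0.2 -0.6 -3.4] op 0.0535 q6 0.09
shift [0.0113 0.0474 0.0241] in target axes [0.0115 0.0473 0.0243] turn [-0.0046 -0.0067  0.    ]
```

```bash
python3 -m inch '[[[0,0,0,0.08,0,0,0.3],[0,0,0,0.14,0,0,0.3],[0,0,0,0.14,0,0,0.3],[0,0,0,0.14,0,0,0.3],[0,0,0,0.14,0,0,0.3],[0,0,0,0.14,0,0,0.3],[0,0,0,0.14,0,0,0.3],[0,0,0,0.14,0,0,0.3],[0,0,0,0.14,0,0,0.3],[0,0,0,0.14,0,0,0.3],[0,0,0,0.14,0,0,0.3],[0,0,0,0.08,0,0,0.3],[0,0,0,0,0,0,0.3],[0,0,0,0,0,0,0.3]]]'
python3 st.py 0.5619 0.2052 0.20 -85
```

```text
t: 19.2
tool_pos: [0.5396, 0.1441, 0.3222]
orientation: [1.162, 1.239, -1.194]
force: [-0.1, -0.3, -3.9]
opening: 0.0534
t 19.2 pos [0.5396 0.1441 0.3222] jaw -87.44 down [-0.019  -0.0078 -0.9998] F [-0.1 -0.3 -3.9] op 0.0534 q6 1.7
shift [ 0.1213  0.0274 -0.0609] in target axes [ 0.1222  0.0276 -0.0589] turn [-0.0426  0.0065  0.0194]
```

```bash
python3 -m inch '[[[0,0.01,-0.02,-0.04,0.006,0.019,0.3],[0.02,0.009,-0.02,0,0,0,0.3],[0.03,0.009,-0.019,0,0,0,0.3],[0.03,0,0,0,0,0,0.3],[0.03,0,0,0,0,0,0.3],[0.02,0,0,0,0,0,0.3],[0,0,0,0,0,0,0.3],[0,0,0,0,0,0,0.3]]]'
python3 st.py 0.5619 0.2052 0.10 -85
```

```text
t: 20.0
tool_pos: [0.5665, 0.2117, 0.1883]
orientation: [1.134, 1.256, -1.121]
force: [-0.3, -0.2, -2.5]
opening: 0.0536
t 20.0 pos [0.5665 0.2117 0.1883] jaw -83.71 down [ 0.0071  0.0036 -1.    ] F [-0.3 -0.2 -2.5] op 0.0536 q6 1.73
shift [ 0.0883 -0.006   0.0062] in target axes [ 0.0883 -0.0052  0.0061] turn [ 0.0225 -0.0029 -0.0074]
```

```bash
python3 -m inch '[[[0.02,-0.005,0.006,0.022,-0.003,-0.007,0.3],[0.03,0,0,0,0,0,0.3],[0.03,0,0,0,0,0,0.3],[0.01,0,0,0,0,0,0.3],[0,0,0,0,0,0,0.3],[0,0,0,0,0,0,0.3]]]'
python3 st.py 0.5619 0.2052 0.0426 -85
```

```text
t: 20.6
tool_pos: [0.5702, 0.2083, 0.1085]
orientation: [1.152, 1.242, -1.126]
force: [0.4, -0.2, -3.4]
opening: 0.0535
t 20.6 pos [0.5702 0.2083 0.1085] jaw -84.68 down [ 0.0176  0.0052 -0.9998] F [ 0.4 -0.2 -3.4] op 0.0535 q6 1.74
shift [ 0.0657 -0.0097  0.0026] in target axes [ 0.0659 -0.0085  0.0024] turn [ 0.0056 -0.0035 -0.018 ]
```

```bash
python3 -m inch '[[[0.015,-0.008,0.002,0.005,-0.004,-0.018,0.3],[0.02,0,0,0,0,0,0.3],[0.01,0,0,0,0,0,0.3],[0,0,0,0,0,0,0.3],[0,0,0,0,0,0,0.3]]]'
python3 st.py 0.5619 0.2052 0.0426 -85
```

```text
t: 21.1
tool_pos: [0.5657, 0.2064, 0.0674]
orientation: [1.148, 1.245, -1.139]
force: [-0.4, -0.1, -2.4]
opening: 0.0535
t 21.1 pos [0.5657 0.2064 0.0674] jaw -84.98 down [ 0.0063  0.0011 -1.    ] F [-0.4 -0.1 -2.4] op 0.0535 q6 1.75
shift [ 0.0248 -0.004   0.0009] in target axes [ 0.0248 -0.0039  0.0009] turn [ 0.0003 -0.0006 -0.0064]
```

```bash
python3 -m inch '[[[0.008,-0.005,0.001,0,0,-0.006,0.3],[0.01,-0.001,0,0,0,-0.002,0.3],[0,0,0,0,0,0,0.3],[0,0,0,0,0,0,0.3]]]'
python3 st.py 0.5619 0.2052 0.0426 -85
```

```text
t: 21.5
tool_pos: [0.5603, 0.205, 0.0496]
orientation: [1.145, 1.25, -1.144]
force: [-0.2, -0.0, -2.5]
opening: 0.0535
t 21.5 pos [0.5603 0.205  0.0496] jaw -84.98 down [-3.e-04  9.e-04 -1.e+00] F [-0.2 -0.  -2.5] op 0.0535 q6 1.75
shift [ 0.007   0.0016 -0.    ] in target axes [ 0.007   0.0016 -0.    ] turn [ 0.0003 -0.0009  0.0002]
```

```bash
python3 -m inch '[[[0.004,0.0015,0,0,0,0,0.3],[0.003,0,0,0,0,0,0.3],[0.002,0,0,0,0,0,0.3],[0,0,0,0,0,0,0.3],[0,0,0,0,0,0,0.3]]]'
python3 st.py 0.5619 0.2052 0.0426 -85
```

```text
t: 22.0
tool_pos: [0.5632, 0.2055, 0.0433]
orientation: [1.146, 1.249, -1.142]
force: [-0.5, -0.1, -3.0]
opening: 0.0534
t 22.0 pos [0.5632 0.2055 0.0433] jaw -84.98 down [ 0.0018  0.0014 -1.    ] F [-0.5 -0.1 -3. ] op 0.0534 q6 1.75
shift [ 0.0007 -0.0013  0.0002] in target axes [ 0.0007 -0.0013  0.0002] turn [ 0.0004 -0.0012 -0.002 ]
```

```bash
python3 -m inch '[[[0.002,0,0,0,0,0,0.3],[0.001,0,0,0,0,0,0.3],[0,0,0,0,0,0,0.3],[0,0,0,0,0,0,0.3]]]'
python3 st.py 0.5619 0.2052 0.0426 -85
```

```text
t: 22.4
tool_pos: [0.5638, 0.2057, 0.0426]
orientation: [1.147, 1.249, -1.142]
force: [-0.3, -0.4, -1.8]
opening: 0.0534
t 22.4 pos [0.5638 0.2057 0.0426] jaw -84.97 down [ 0.0026  0.0016 -1.    ] F [-0.3 -0.4 -1.8] op 0.0534 q6 1.75
shift [-0.0001 -0.0019  0.0004] in target axes [-0.     -0.0019  0.0004] turn [ 0.0005 -0.0013 -0.0027]
```

It's back at the grasp height, and the wrist load is easing as the battens take it. Releasing.

```bash
python3 -m inch '[[[0.0015,0,0,0,0,0,0.3],[0,0,0,0,0,0,0.65],[0,0,0,0,0,0,0.8],[0,0,0,0,0,0,1],[0,0,0,0,0,0,1],[0,0,0,0,0,0,1],[0,0,0,0,0,0,1],[0,0,0,0,0,0,1]]]'
python3 st.py 0.5619 0.2052 0.25 -85
```

```text
t: 23.2
tool_pos: [0.5652, 0.2061, 0.043]
orientation: [1.148, 1.247, -1.14]
force: [1.0, 0.1, 0.3]
opening: 0.0928
t 23.2 pos [0.5652 0.2061 0.043 ] jaw -84.97 down [ 0.0051  0.0022 -1.    ] F [1.  0.1 0.3] op 0.0928 q6 1.75
shift [-2.07e-01 -2.30e-03  2.00e-04] in target axes [-0.207  -0.0034  0.0006] turn [ 0.0005 -0.0017 -0.0052]
```

```bash
python3 -m inch '[[[-0.01,0,0,0,0,-0.005,1],[-0.03,0,0,0,0,0,1],[-0.03,0,0,0,0,0,1],[-0.03,0,0,0,0,0,1],[-0.03,0,0,0,0,0,1],[-0.03,0,0,0,0,0,1],[-0.03,0,0,0,0,0,1],[0,0,0,0,0,0,1],[0,0,0,0,0,0,1]]]'
python3 - <<'E'
from h import *
print(telemetry.read_state()['tool_pos'])
w=cam('wrist','w3.png'); s=cam('side'); f=w['frame']
m=(f.max(2)<70).astype(np.uint8); u,v=proj(w,[[.585,.206,.045]])[0].astype(int); q=np.zeros_like(m); q[v-30:v+30,u-20:u+20]=m[v-30:v+30,u-20:u+20]
k=max(cv2.findContours(q,0,1)[0],key=cv2.contourArea); print(cv2.minAreaRect(ray(w,k[:,0,:],.045)[:,:2].astype(np.float32)*1000))
cv2.imwrite('pics/m3.png',cv2.resize(np.hstack([f,s['frame'][:,180:440]]),(800,410)))
E
```

```text
t: 24.1
tool_pos: [0.5644, 0.2054, 0.2455]
orientation: [1.145, 1.252, -1.144]
force: [-0.8, -0.1, -1.4]
opening: 0.0929
[0.56435578 0.20544378 0.24545874]
((586.8722534179688, 208.06570434570312), (29.49837875366211, 14.197518348693848), 5.062793731689453)
```

View pics/m3.png

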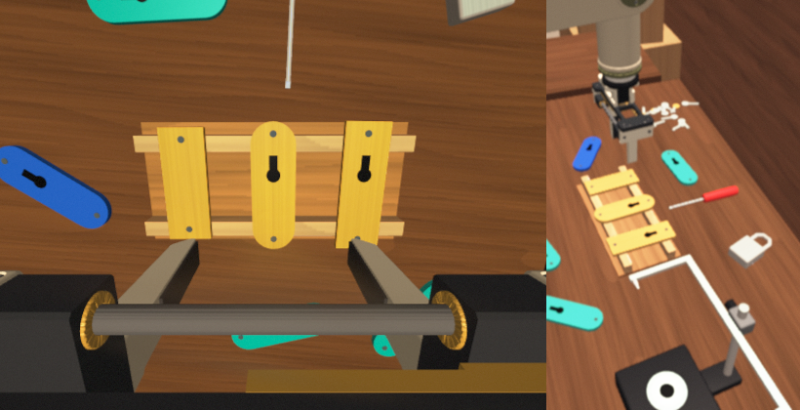

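The plate lies flat across both battens in the middle place, with its keyhole at (273,170). It is about 3 mm from its start position and square to the battens, and everything else looks undisturbed. Handing in.

```bash
python3 -c "
from plant import workorder; print(workorder.close_job())"
```

```text
the job is handed in; nothing more can be done
None
```

I showed the round-ended brass plate to the bench camera and put it back in its own (middle) place on the rest, then handed the job in at about 24 s. The hand-in gives no verdict.

- **Showing:** I held the plate level over the lens for about 4 s. Over the logged 3 s, the tool position varied by about 0.02 mm. From the wrist image, the keyhole was at about (0.504, -0.280), against a view point of (0.503, -0.281). The plate's long side was within about 0.1° of the line between the pointer tips.
- **Height:** This is less certain. My estimates of the pointer tips' height ran from 0.201 to about 0.204 m. I held the keyhole at about 0.204 m, well inside the 12 mm tolerance.
- **Return:** The last image shows the plate released and flat across both battens. Its keyhole is about 3 mm from where it started and its angle changed by less than 1°. The gripper is open and about 0.2 m above the plate.
- **Other items:** The neighbouring plates, padlock, screwdriver, camera and fork looked undisturbed in that image. I did not measure their positions again.
- **Checks:** None failed. The arm ended many moves several millimetres off or short, so I corrected the position in small steps before the grasp, the showing and the release.
- **Pictures viewed:** 8 of 10.

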